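Stack the vial tier on its base frame

TASK

Next to the gas chromatograph, lift the sample-vial tier with the blue handle and stack it on the base frame with the blue corner cups, long side along long side, so that all four of its corner posts stand fully down in the four cups. Lower it in rather than dropping it, let go, and leave the smaller orange-handled tier where it is.

Things in the scene. Friction and masses are not known exactly. Their poses are not given: they have to be found in the camera images.
- tier_handle (a point): Loose white vial tier, 0.3-0.6 kg. Point: centre of its blue handle bar, 112 mm above the post feet; x along bar and long side, z up. Bar 80 long, 14 wide (y), 16 high, an upright at each end; grip across y. Deck 146 x 116, its top 50 below the bar centre; vials 18 high on it at y=+-30. Posts 14 diameter, 50 long, at x=+-60, y=+-45 mm. Fits either way round.
- base: Frame fixed to the bench: aluminium deck 160 x 130 mm with four blue flared square corner cups. Origin: centre of underside, on the bench; x along long side, z up. Cups at x=+-60, y=+-45; floors at 42 height, 34 wide inside up to 54, flaring to 46 wide at the rim at 64. Vials between them reach 60. Tier seated: its handle bar centre is 154 mm above this origin.
- spare_handle (a point): Smaller loose tier, deck 100 x 84 mm, too small for the base, to be left alone. Point: centre of its orange handle bar, 112 mm above the bench (bar top at 120). Tiers and base stand side by side in any order; two vials, 22 diameter, 74 tall, stand between them, a 150 tall bottle and small things lie around.
There are look-alikes about, which are no part of the job. What is shaped like the part that bears tier_handle but brown or purple is not meant.

How it is judged:
By the outcome, as a careful person would: the job done as asked, in the order asked, and still so for the second after the job is handed in, with the robot touching nothing.
It also fails if it takes over 48 s, if anything falls off the work surface, if the arm or the gripper's body presses on something with over 40 N, if the wrist force passes 120 N, or if a joint passes its speed limit or range.

ROBOT

A 6-joint arm with a two-finger parallel gripper is mounted at the origin on the work surface. World frame = base frame: x ahead of the robot, y to its left, z up, the work surface at z = 0. Lengths are in m, angles in degrees, forces in N, time in s.
With the tool pointing down it reaches from about 0.3 to 0.75 m from the base axis. Payload 8.5 kg.
Tool frame: the origin (TCP) lies on the centre line of the jaws, within the pads' length; the fingertips stand 14 mm ahead of it and the grasp point (between the pads) lies 5 mm behind it; z points along the fingers, x is the direction in which the jaws open and shut, and the axes are right-handed (so a half turn about z gives the same grasp; the last joint's range is limited). The gripper opens to 85 mm and grips with 20 to 120 N. Pads are 22 mm wide; open, the fingers measure 114 mm over their backs; the gripper's body (76 mm by 85 mm) begins 54 mm behind the grasp point. The pads swing forward as they close: fully open they stand 13 mm farther back than shut.
Start: joints at [-76.908, 21.807, 74.336, -0, 83.858, -12.336], TCP at [0.236, -0.497, 0.245] pointing down, gripper open.
Joint ranges: [-178.18, 178.18], [-50.72, 133.34], [12.68, 142.11], [-81.47, 261.47], [9.98, 163.14], [-165.26, 165.26]. Speed limits (degrees/s): [136.94, 136.94, 180, 180, 180, 180].

INTERFACE

Orientations are given as a 3x3 rotation matrix whose columns are the frame's x, y, z axes.
In Python, from rig import * gives the robot as it stands.
- The arm moves only by the shell command python3 -m crank 'ROWS' [FORCE]. ROWS is JSON, one flat list of numbers, 7 for each row, row after row: the turn, a rotation vector about the world's x, y, z in rad, then the shift along the world's x, y, z in m, then the opening in per cent of the stroke, from 0 (shut) to 100 (fully open). A call has 1 to 20 rows; each row shifts and turns the commanded pose from where the row before left it; what a row does not reach is not made up. A row lasts 1/10 s, in which the tool goes at most 50 mm and 8.59 degrees, less where a joint would pass 70% of its speed; a pose out of reach is approached as far as the arm can. A call is refused whole if a number of a shift passes 0.05 or a number of a turn 0.15, either way. A call with a gripper value outside its range is refused whole. The fingers move at their own pace and stop on an object; FORCE is the grip in N (left out, the last holds). Time passes only in rows, so rows that do not move let the fingers close. It gives the time, the measured TCP pose, the force and the opening at its end, in the units of the state.
- observe(): the state, without advancing time (a new reading comes with each control period).
- get_image(name): name is "scene" or "top" or "wrist"; returns a dict with "frame" (400x640x3 uint8, red, green, blue), "fov_y" (degrees; the focal length in pixels is half the picture's height over the tangent of half this angle, whatever the lens; pixels are square), "cx", "cy" (the principal point, pixels), "world_to_cam" (4x4, takes a point from world to camera coordinates). Camera axes: x right, y up, looking along -z (the intrinsics and any distortion apply to the point x, -y, -z); pixel columns grow to the right and rows downward; lengths in m; the calibration is good to about 2 mm. A picture is of the moment at which its call begins. There is no depth.
- close_job(): hands the job in, once; it reports no verdict.
The state is a dict: "time_s": time; "q": joint angles; "qvel": joint speeds; "joint_efforts": joint torques, N m; "position": TCP position; "tool_rot": TCP orientation; "ft_force": force on the tool from outside, world axes, zero at the start; "wrist_torque": the same for the moment, N m; "grip_width": finger opening in m.
Only numpy, scipy, OpenCV 4.12 (cv2) and the standard library are available. Lean on these libraries where they do the work, as an engineer would, in place of code of your own. Each camera call takes 0.05 s, during which the arm holds its last target. There are 200 camera calls.

## Working session

There is one attempt and no reset: what is moved stays moved. The work goes in short steps, Python scripts to look and compute and a shell command to move; the robot and the scene stay as the last step left them, time stands still between calls to the robot, and variables do not carry over. Pictures are saved under pics/ and viewed, about 8 in all and at most 12, crops included, and the job is handed in when it is done.

```bash
mkdir -p pics; python3 - <<'E'
from rig import *
import cv2,numpy as np
for n in ("top","scene"):
    d=get_image(n);cv2.imwrite(f"pics/{n}0.png",d["frame"][...,::-1]);print(n,{k:v for k,v in d.items() if k!="frame"})
s=observe();print(s["time_s"],s["position"],s["tool_rot"],s["grip_width"],s["ft_force"])
E
```

```text
top {'fov_y': 47.75431221422389, 'cx': 322.3394570650311, 'cy': 202.3899948178693, 'world_to_cam': array([[-0.02780992, -0.99950989, -0.01437323,  0.00162893],
       [ 0.99724853, -0.02872971,  0.06833723, -0.3964417 ],
       [-0.06871667, -0.01243323,  0.99755874, -1.53262813],
       [ 0.        ,  0.        ,  0.        ,  1.        ]])}
scene {'fov_y': 42.35912833251887, 'cx': 316.3676457754784, 'cy': 207.17456289679464, 'world_to_cam': array([[-0.62856778,  0.77769922,  0.00929954,  0.27423354],
       [-0.46975184, -0.38914765,  0.79239972,  0.08483506],
       [ 0.61986754,  0.49370845,  0.60993131, -1.7334359 ],
       [ 0.        ,  0.        ,  0.        ,  1.        ]])}
0.1 [ 0.23609879 -0.49649233  0.24479951] [[ 4.29371726e-01 -9.03127809e-01 -2.83997176e-04]
 [-9.03127024e-01 -4.29371737e-01  1.22075726e-03]
 [-1.22444019e-03 -2.67673129e-04 -9.99999215e-01]] 0.08550977744385413 [-0.19624452  0.8169256   0.64413133]
```

View pics/top0.png

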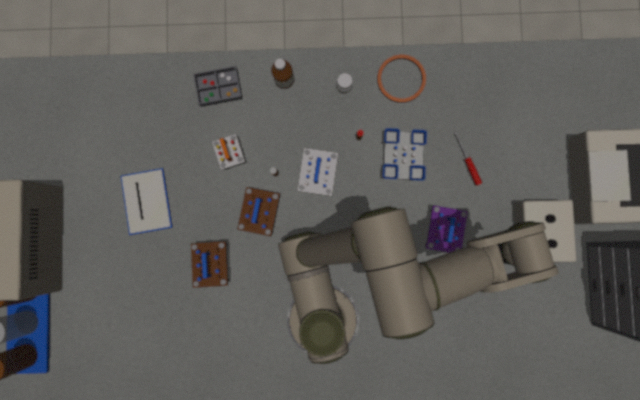

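View pics/scene0.png

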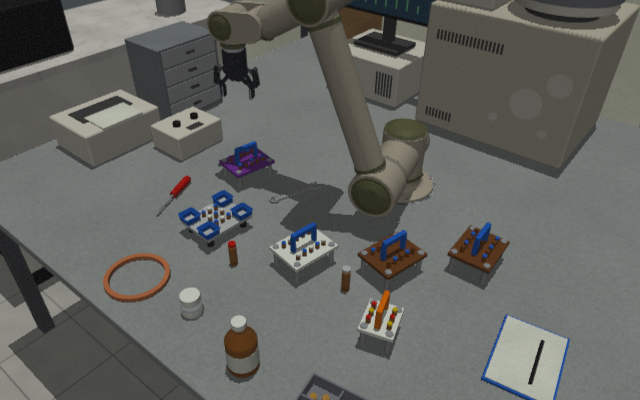

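The top view shows these blue-handled tiers:
- White deck at about (318,171).
- Brown at (259,211) and (209,263).
- Purple at (447,228).

The orange-handled spare is at (229,151) and the base with blue cups at (403,155). The white tier with the blue bar fits the description. I'll measure it and confirm it in a crop.

```bash
cat > h.py <<'E'
from rig import *
import cv2,numpy as np
def K(d):
    f=d["frame"].shape[0]/2/np.tan(np.radians(d["fov_y"]/2));return f
def proj(d,p):
    c=d["world_to_cam"]@np.r_[p,1];f=K(d);return np.array([d["cx"]+f*c[0]/-c[2],d["cy"]-f*c[1]/-c[2]])
def ray(d,uv,z):
    M=d["world_to_cam"];R=M[:3,:3];o=-R.T@M[:3,3];f=K(d)
    v=R.T@np.array([(uv[0]-d["cx"])/f,-(uv[1]-d["cy"])/f,-1]);return o+v*(z-o[2])/v[2]
def blue(d):
    h=cv2.cvtColor(d["frame"],cv2.COLOR_RGB2HSV);return cv2.inRange(h,(100,130,40),(125,255,255))
def blobs(m,box,amin=15):
    x0,y0,x1,y1=box;n,l,s,c=cv2.connectedComponentsWithStats(m[y0:y1,x0:x1])
    return [(s[i,4],c[i]+[x0,y0],np.argwhere(l==i)[:,::-1]+[x0,y0]) for i in range(1,n) if s[i,4]>=amin]
E
python3 - <<'E'
from h import *
t=get_image("top");s=get_image("scene")
m=blue(t)
for nm,box,z in(("tier",(295,145,342,198),.120),("base",(376,124,432,186),.064)):
    for a,c,p in blobs(m,box,6 if nm=="tier" else 30):
        r=cv2.minAreaRect(p.astype(np.float32));print(nm,a,c.round(1),np.round(r[1],1),r[2],ray(t,c,z).round(4))
m=blue(s)
for nm,box,z in(("tier",(280,220,330,256),.120),("base",(175,188,256,242),.064)):
    for a,c,p in blobs(m,box,30):print("scene",nm,a,c.round(1),ray(s,c,z).round(4))
# white deck in top
g=cv2.cvtColor(t["frame"],cv2.COLOR_RGB2HSV);w=cv2.inRange(g,(0,0,150),(180,70,255))
w=cv2.morphologyEx(w,cv2.MORPH_CLOSE,np.ones((13,13)))
for a,c,p in blobs(w,(285,135,350,205),200):
    r=cv2.minAreaRect(p.astype(np.float32));print("deck",a,r,ray(t,r[0],.062).round(4), [ray(t,q,.062)[:2].round(3) for q in cv2.boxPoints(r)])
A=cv2.resize(t["frame"][115:215,280:440],None,fx=4.5,fy=4.5,interpolation=2)
cv2.imwrite("pics/crop1.png",A[...,::-1])
B=cv2.resize(s["frame"][180:290,170:350],None,fx=4.4,fy=4.4,interpolation=2)
cv2.imwrite("pics/crop2.png",B[...,::-1])
E
```

```text
tier 57 [316.9 169.6] [ 2.5 23.2] 8.746161460876465 [0.4947 0.0036 0.12  ]
base 35 [392.4 130.3] [13.6  5.6] 12.994616508483887 [ 0.6275 -0.2507  0.064 ]
base 44 [421.8 134.2] [16.3  8.8] 47.48955154418945 [ 0.6112 -0.3479  0.064 ]
base 38 [420.9 170.2] [16.3  9.2] 45.0 [ 0.4904 -0.3398  0.064 ]
scene tier 288 [302.7 234.1] [0.5162 0.0178 0.12  ]
scene base 214 [221.7 198.2] [ 0.4946 -0.318   0.064 ]
scene base 206 [241.4 210.6] [ 0.4998 -0.2292  0.064 ]
scene base 215 [189.1 215.4] [ 0.6106 -0.3282  0.064 ]
scene base 238 [208.9 229. ] [ 0.6154 -0.239   0.064 ]
deck 1065 ((317.27996826171875, 171.5399932861328), (31.254119873046875, 40.30508804321289), 8.130102157592773) [0.4964 0.0038 0.062 ] [array([0.439, 0.066]), array([0.572, 0.044]), array([ 0.554, -0.059]), array([ 0.421, -0.036])]
```

View pics/crop1.png

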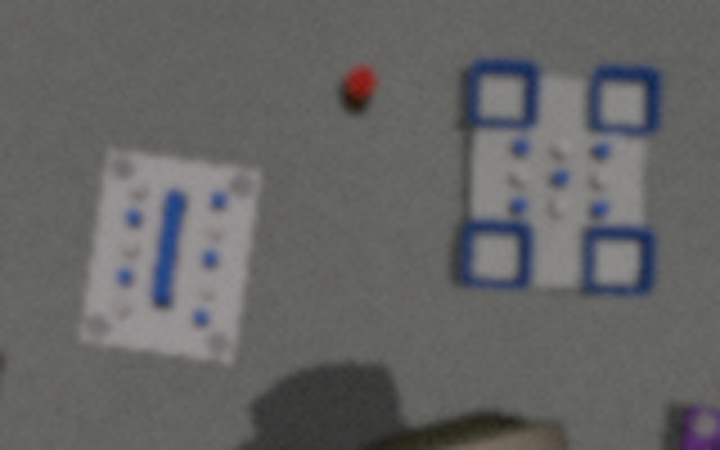

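View pics/crop2.png

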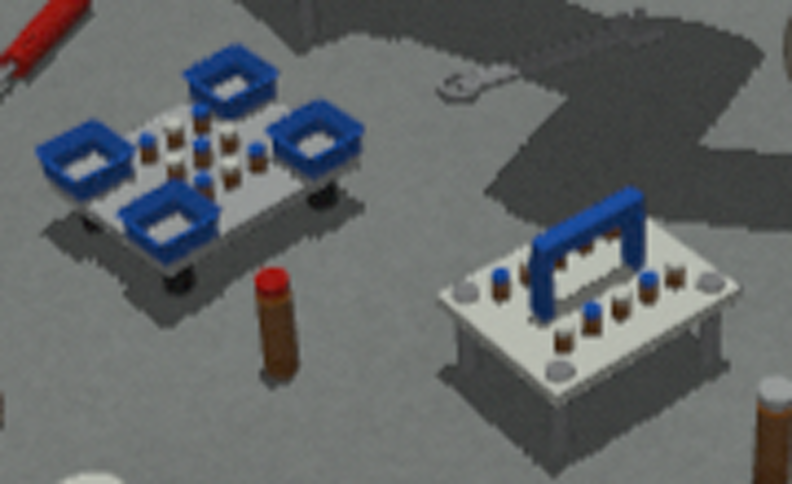

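Confirmed: the crops show the white tier with its blue bar (crop 1, ~170,250) and the base with four blue flared cups (~560,178). The red-capped vial stands between them and the tier's long side lies roughly along world x. Next I'll refine the poses from both views.

```bash
cat > m.py <<'E'
from h import *
def bl(d):
    f=cv2.resize(d["frame"],None,fx=4,fy=4,interpolation=cv2.INTER_CUBIC).astype(int)
    return ((f[...,2]-f[...,0]>38)).astype(np.uint8)*255
def uv(p):return (np.asarray(p,float)+.5)/4-.5
def fit(pts):  # cup centres -> centre,yaw (long side along +-x)
    P=np.array(pts);c=P.mean(0);P=P[np.argsort(P[:,0])];lo,hi=P[:2],P[2:]
    d=hi.mean(0)-lo.mean(0);return c,np.degrees(np.arctan2(d[1],d[0])),np.linalg.norm(d)
def cups(d,box,amin=600):
    out=[]
    for a,c,p in blobs(bl(d),[4*b for b in box],amin):
        r=cv2.minAreaRect(p.astype(np.float32));out.append((uv(r[0]),np.array(r[1])/4,a,p))
    return out
E
python3 - <<'E'
from m import *
t=get_image("top");s=get_image("scene")
pts=[]
for c,sz,a,p in cups(t,(376,122,434,188)):
    q=ray(t,c,.064);print("topcup",c.round(1),sz.round(1),a,q.round(4));pts.append(q[:2])
if len(pts)==4:print(fit(pts))
for c,sz,a,p in cups(t,(295,145,342,198),100):
    print("toptier",c.round(1),sz.round(1),a)
    if a>800:
        r=cv2.minAreaRect(p.astype(np.float32));b=uv(cv2.boxPoints(r));b3=np.array([ray(t,q,.12)[:2] for q in b]);e=[b3[1]-b3[0],b3[2]-b3[1]];L=max(e,key=np.linalg.norm);L=L*np.sign(L[0]);print("bar",b3.mean(0).round(4),[np.linalg.norm(x).round(4) for x in e],np.degrees(np.arctan2(L[1],L[0])))
# scene: cup rim outlines: extremes left/right/top of each blob
pts=[]
for c,sz,a,p in cups(s,(172,186,258,244)):
    # rim corners: leftmost,rightmost (mean of both= rim centre), from the upper envelope
    l=p[p[:,0]<=p[:,0].min()+1];r=p[p[:,0]>=p[:,0].max()-1]
    l=[l[:,0].mean(),l[:,1].min()+4];r=[r[:,0].mean(),r[:,1].min()+4]
    q=(ray(s,uv(l),.064)+ray(s,uv(r),.064))/2;print("scup",q.round(4),np.linalg.norm(ray(s,uv(l),.064)-ray(s,uv(r),.064)).round(4));pts.append(q[:2])
if len(pts)==4:print(fit(pts))
# scene tier bar top face ends
for a,c,p in blobs(bl(s),[4*b for b in(280,215,332,258)],800):
    for k in(p[:,0].min(),p[:,0].max()):
        z=p[abs(p[:,0]-k)<=2];print("bar end",uv([k,z[:,1].min()]),ray(s,uv([k,z[:,1].min()]),.12).round(4))
    x=p[:,0];lo,hi=x.min()+12,x.max()-12
    top=np.array([[k,p[x==k][:,1].min()] for k in range(lo,hi)]);f=np.polyfit(*top.T,1)
    A,B=[ray(s,uv([k,np.polyval(f,k)]),.12) for k in(lo,hi)];print("far top edge",A.round(4),B.round(4),np.degrees(np.arctan2(*(A-B)[1::-1])))
E
```

```text
topcup [391.4 135.2] [14.8 14.1] 1144 [ 0.611 -0.247  0.064]
topcup [418.8 136.6] [14.6 14.3] 1143 [ 0.6034 -0.3377  0.064 ]
topcup [389.9 171. ] [14.9 14.2] 1095 [ 0.4906 -0.2373  0.064 ]
topcup [417.5 172.5] [14.2 14.8] 965 [ 0.4831 -0.3284  0.064 ]
(array([ 0.54702256, -0.2875942 ]), np.float64(-4.5029747313119515), np.float64(0.12071041687143065))
toptier [316.9 169.4] [ 4.  24.7] 1439
bar [0.4955 0.0035] [np.float64(0.0798), np.float64(0.0128)] -10.58875291803151
scup [ 0.488  -0.3242  0.064 ] 0.0633
scup [ 0.495  -0.2356  0.064 ] 0.0635
scup [ 0.6056 -0.335   0.064 ] 0.0642
scup [ 0.6145 -0.2447  0.064 ] 0.0642
(array([ 0.55076951, -0.28488139]), np.float64(-4.797765873657383), np.float64(0.11889386404372915))
bar end [289.875 234.375] [ 0.538 -0.007  0.12 ]
bar end [319.125 241.375] [0.5113 0.0682 0.12  ]
far top edge [ 0.5252 -0.0079  0.12  ] [0.4514 0.0099 0.12  ] -13.544723449759516
```

```bash
python3 -m crank '[0,0,-0.0386,0.0162,0.0313,0,100, 0,0,-0.0386,0.0162,0.0313,0,100, 0,0,-0.0386,0.0162,0.0313,0,100, 0,0,-0.0386,0.0162,0.0313,0,100, 0,0,-0.0386,0.0162,0.0313,0,100, 0,0,-0.0386,0.0162,0.0313,0,100, 0,0,-0.0386,0.0162,0.0313,0,100, 0,0,-0.0386,0.0162,0.0313,0,100, 0,0,-0.0386,0.0162,0.0313,0,100, 0,0,-0.0386,0.0162,0.0313,0,100, 0,0,-0.0386,0.0162,0.0313,0,100, 0,0,-0.0386,0.0162,0.0313,0,100, 0,0,-0.0386,0.0162,0.0313,0,100, 0,0,-0.0386,0.0162,0.0313,0,100, 0,0,-0.0386,0.0162,0.0313,0,100, 0,0,-0.0386,0.0162,0.0313,0,100, 0,0,0,0,0,0,100, 0,0,0,0,0,0,100]'
python3 - <<'E'
from m import *
s=observe();print(s["position"],np.degrees(np.arctan2(s["tool_rot"][1][0],s["tool_rot"][0][0])),s["q"],s["ft_force"])
w=get_image("wrist");cv2.imwrite("pics/w1.png",w["frame"][...,::-1])
print(w["world_to_cam"].round(3).tolist(),"proj bar",proj(w,[.495,.004,.12]))
E
```

```text
time_s: 2.1
position: [0.4953, 0.0045, 0.2451]
tool_rot: [[-0.171, -0.985, -0.0], [-0.985, 0.171, -0.0], [0.0, 0.0, -1.0]]
ft_force: [-1.4, 0.1, -0.7]
grip_width: 0.0857
[0.49530065 0.00451385 0.24512615] -99.85101144642076 [-1.31940060e+01  1.63356868e+01  8.27132641e+01 -1.27260078e-02
  8.09759288e+01  8.66590067e+01] [-1.36233397  0.1017952  -0.74247303]
[[-0.171, -0.985, 0.001, 0.09], [0.945, -0.165, -0.282, -0.431], [0.278, -0.047, 0.959, -0.516], [0.0, 0.0, 0.0, 1.0]] proj bar [313.49715738 191.28335028]
```

View pics/w1.png

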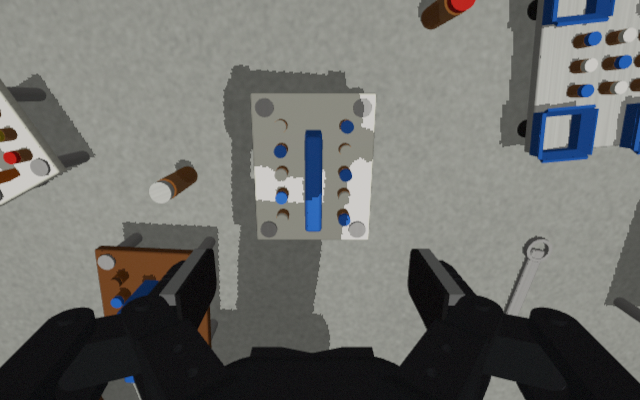

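The wrist view shows the white tier below with its blue bar at (314,181), between the open fingers. The base is at upper right, and the brown look-alike (left finger, ~150,300) is close but lower than the bar. I'll measure the bar and look for anything near the finger path.

```bash
python3 - <<'E'
from m import *
w=get_image("wrist")
for a,c,p in blobs(bl(w),[4*b for b in(295,120,332,240)],2000):
    r=cv2.minAreaRect(p.astype(np.float32));b=uv(cv2.boxPoints(r));b3=np.array([ray(w,q,.12)[:2] for q in b]);e=[b3[1]-b3[0],b3[2]-b3[1]];L=max(e,key=np.linalg.norm);L=L*np.sign(L[0])
    print("bar",b.round(1).tolist(),b3.round(4).tolist(),b3.mean(0).round(4),[np.linalg.norm(x).round(4) for x in e],np.degrees(np.arctan2(L[1],L[0])))
f=cv2.cvtColor(w["frame"],cv2.COLOR_RGB2HSV)
for n,q in(("TL",(264,107)),("TR",(362,108)),("BL",(269,229)),("BR",(357,229))):print(n,ray(w,q,.062).round(4))
q=[ray(w,x,.062)[:2] for x in((264,107),(362,108),(269,229),(357,229))];print("deck",np.mean(q,0).round(4),np.degrees(np.arctan2(*((q[0]+q[1]-q[2]-q[3])[::-1]))))
E
```

```text
bar [[303.9, 231.1], [303.9, 129.9], [320.6, 129.9], [320.6, 231.1]] [[0.462, 0.0172], [0.5442, 0.0023], [0.542, -0.0104], [0.4596, 0.0034]] [0.502  0.0031] [np.float64(0.0835), np.float64(0.0128)] -10.319554815748191
TL [0.5659 0.037  0.062 ]
TR [ 0.5494 -0.0519  0.062 ]
BL [0.4467 0.0577 0.062 ]
BR [ 0.4311 -0.0313  0.062 ]
deck [0.4983 0.0029] -9.877439918026232
```

```bash
python3 -m crank '[0,0,0,0.0025,-0.0015,-0.018,100, 0,0,0,0,0,-0.018,100, 0,0,0,0,0,-0.018,100, 0,0,0,0,0,-0.018,100, 0,0,0,0,0,-0.018,100, 0,0,0,0,0,-0.018,100, 0,0,0,0,0,-0.010,100, 0,0,0,0,0,-0.010,100, 0,0,0,0,0,-0.010,100, 0,0,0,0,0,0,100, 0,0,0,0,0,0,0, 0,0,0,0,0,0,0, 0,0,0,0,0,0,0, 0,0,0,0,0,0,0, 0,0,0,0,0,0,0, 0,0,0,0,0,0,0, 0,0,0,0,0,0,0, 0,0,0,0,0,0,0]' 70
```

```text
time_s: 4.0
position: [0.498, 0.0028, 0.1076]
tool_rot: [[-0.173, -0.985, 0.001], [-0.985, 0.173, 0.0], [-0.0, -0.001, -1.0]]
ft_force: [-0.4, 3.3, 5.7]
grip_width: 0.0124
```

```bash
python3 -m crank '[0,0,0,0,0,0,0, 0,0,0,0,0,0.004,0, 0,0,0,0,0,0.008,0, 0,0,0,0,0,0.012,0, 0,0,0,0,0,0.015,0, 0,0,0,0,0,0.015,0, 0,0,0,0,0,0.015,0, 0,0,0,0,0,0.015,0, 0,0,0,0,0,0.015,0, 0,0,0,0,0,0.012,0, 0,0,0,0,0,0.006,0, 0,0,0,0,0,0,0, 0,0,0,0,0,0,0]'
python3 - <<'E'
from m import *
print(observe()["ft_force"],observe()["wrist_torque"])
w=get_image("wrist");s=get_image("scene")
cv2.imwrite("pics/l1.png",np.hstack([cv2.resize(w["frame"],(400,250)),cv2.resize(s["frame"][100:300,150:470],(400,250))])[...,::-1])
E
```

```text
time_s: 5.3
position: [0.4975, 0.0026, 0.2237]
tool_rot: [[-0.173, -0.985, -0.001], [-0.985, 0.173, 0.0], [0.0, 0.001, -1.0]]
ft_force: [-0.1, 0.0, -5.0]
grip_width: 0.0126
[-1.17059675e-01  3.35221340e-03 -5.03042682e+00] [-0.02294262 -0.01385372 -0.01998152]
```

View pics/l1.png

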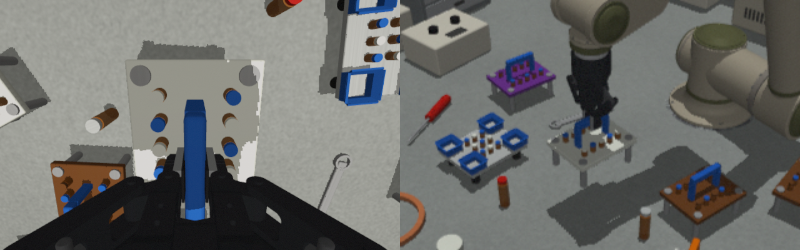

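Lifted level: ft z is -5 N, about 0.5 kg, with small moments. The wrist half shows the deck's front posts at about (139,75) and (248,75). I'll go halfway, then measure the base and the in-hand offset from the wrist.

```bash
python3 -m crank '[0,0,0.0132,0.003,-0.008,0,0, 0,0,0.0132,0.003,-0.018,0,0, 0,0,0.0132,0.003,-0.023,0,0, 0,0,0.0132,0.003,-0.025,0,0, 0,0,0.0132,0.003,-0.023,0,0, 0,0,0.0132,0.003,-0.018,0,0, 0,0,0.0132,0.003,-0.008,0,0, 0,0,0,0,0,0,0, 0,0,0,0,0,0,0]'
python3 - <<'E'
from m import *
s=observe();R=np.array(s["tool_rot"]);print("jaw yaw",np.degrees(np.arctan2(R[1,0],R[0,0])),s["position"])
w=get_image("wrist");cv2.imwrite("pics/w2.png",w["frame"][...,::-1])
for c,sz,a,p in cups(w,(400,0,640,300),2500):print(c.round(1),sz.round(1),a,ray(w,c,.064).round(4))
t=get_image("top");pts=[]
for c,sz,a,p in cups(t,(376,122,434,188)):
    q=ray(t,c,.064);print("topcup",q.round(4),sz.round(1));pts.append(q[:2])
E
```

```text
time_s: 6.3
position: [0.5188, -0.1199, 0.2241]
tool_rot: [[-0.081, -0.997, -0.001], [-0.997, 0.081, 0.001], [-0.001, 0.001, -1.0]]
ft_force: [0.3, 0.6, -5.4]
grip_width: 0.0125
jaw yaw -94.65570760934612 [ 0.5187511  -0.11991237  0.22410176]
[458.5  56.2] [70. 67.] 43777 [ 0.6135 -0.2473  0.064 ]
[564.6  56.1] [81.6 67.5] 53121 [ 0.6066 -0.3339  0.064 ]
[468.8 105. ] [13.8 15.2] 2755 [ 0.574  -0.2577  0.064 ]
[537.4 105. ] [13.8 16.5] 2942 [ 0.5692 -0.316   0.064 ]
[499.1 130.5] [14.9 14. ] 2654 [ 0.5503 -0.2852  0.064 ]
[528.1 155.4] [13.  15.5] 2610 [ 0.5261 -0.3127  0.064 ]
[443.  196.1] [53.5 60.2] 31264 [ 0.4942 -0.2384  0.064 ]
[537.2 196. ] [53.2 70.2] 38497 [ 0.4873 -0.3251  0.064 ]
topcup [ 0.6032 -0.3376  0.064 ] [14.6 14.3]
topcup [ 0.4912 -0.2374  0.064 ] [14.9 14. ]
topcup [ 0.4831 -0.3275  0.064 ] [14.2 14.8]
```

View pics/w2.png

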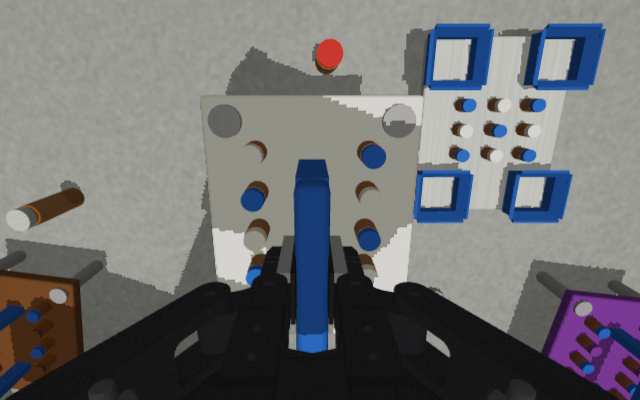

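The wrist view shows the base's cups at (458,56), (565,56), (443,196) and (537,196), with rows parallel to the tier's, so the yaw already matches. The tier's front posts are at (224,121) and (400,120).

```bash
python3 - <<'E'
from m import *
w=get_image("wrist");s=observe()
P=[ray(w,q,.1785) for q in((224.5,121),(400,120))];print(P,np.linalg.norm(P[0]-P[1]))
d=(P[1]-P[0])[:2];print("yaw",np.degrees(np.arctan2(d[1],d[0]))+90)
a=np.radians(-4.65);x=np.array([np.cos(a),np.sin(a)]);c=(P[0]+P[1])[:2]/2-.06*x;print("tier centre",c,"tcp",s["position"])
print("base vial", ray(w,(499.1,129.5),.06), "shift",np.array([.549,-.2865])-c)
E
```

```text
[array([ 0.58289916, -0.07816027,  0.1785    ]), array([ 0.57602626, -0.16941662,  0.1785    ])] 0.09151479624668155
yaw -4.307054057249886
tier centre [ 0.5196602  -0.11892432] tcp [ 0.51875049 -0.11958979  0.22437062]
base vial [ 0.55070855 -0.28721172  0.06      ] shift [ 0.0293398  -0.16757568]
```

```bash
python3 -m crank '[0,0,0,0.0033,-0.0085,0,0, 0,0,0,0.0033,-0.017,0,0, 0,0,0,0.0033,-0.022,0,0, 0,0,0,0.0033,-0.024,0,0, 0,0,0,0.0033,-0.0245,0,0, 0,0,0,0.0033,-0.024,0,0, 0,0,0,0.0033,-0.022,0,0, 0,0,0,0.0033,-0.017,0,0, 0,0,0,0.0031,-0.0085,0,0, 0,0,0,0,0,-0.012,0, 0,0,0,0,0,-0.015,0, 0,0,0,0,0,-0.012,0, 0,0,0,0,0,0,0, 0,0,0,0,0,0,0]'
python3 - <<'E'
from m import *
p=np.array(observe()["position"]);s=get_image("scene");f=s["frame"][160:270,150:310]
cv2.imwrite("pics/s3.png",cv2.resize(f,None,fx=4.8,fy=4.8,interpolation=2)[...,::-1])
E
```

```text
time_s: 7.85
position: [0.5484, -0.2876, 0.1853]
tool_rot: [[-0.081, -0.997, -0.0], [-0.997, 0.081, 0.0], [-0.0, 0.0, -1.0]]
ft_force: [-0.5, 0.0, -5.0]
grip_width: 0.0125
```

View pics/s3.png

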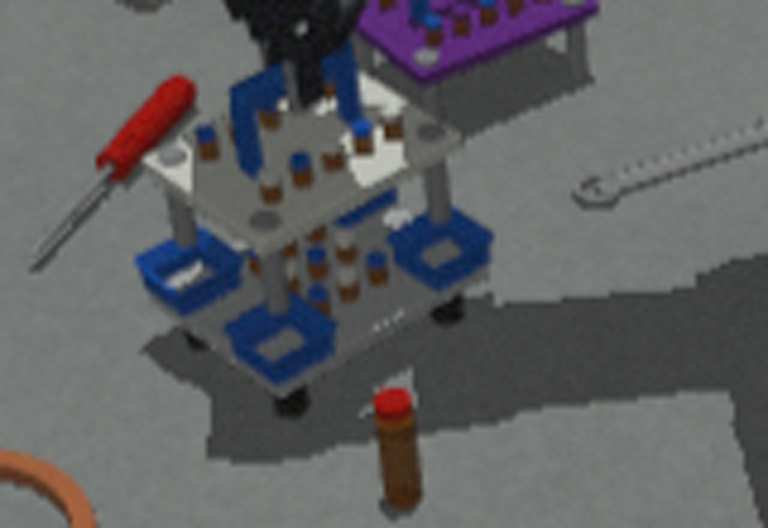

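The posts hang over their cups; for example, the near post foot (275,310) is above its cup centre (280,328). I'm lowering now.

```bash
python3 -m crank '[0,0,0,0.0005,0.0005,-0.005,0, 0,0,0,0,0,-0.005,0, 0,0,0,0,0,-0.005,0, 0,0,0,0,0,-0.005,0, 0,0,0,0,0,-0.004,0, 0,0,0,0,0,-0.003,0, 0,0,0,0,0,-0.002,0, 0,0,0,0,0,-0.002,0, 0,0,0,0,0,-0.002,0, 0,0,0,0,0,0,0, 0,0,0,0,0,0,0]'
```

```text
time_s: 9.0
position: [0.5489, -0.2874, 0.1524]
tool_rot: [[-0.081, -0.997, 0.0], [-0.997, 0.081, -0.0], [0.0, -0.0, -1.0]]
ft_force: [-0.3, 0.1, -4.9]
grip_width: 0.0129
```

Still carrying the full weight, about 2.8 mm above the floors as expected.

```bash
python3 -m crank '[0,0,0,0,0,-0.001,0, 0,0,0,0,0,-0.001,0, 0,0,0,0,0,-0.001,0, 0,0,0,0,0,-0.0005,0, 0,0,0,0,0,0,0, 0,0,0,0,0,0,0]'
```

```text
time_s: 9.6
position: [0.5489, -0.2873, 0.1497]
tool_rot: [[-0.081, -0.997, 0.001], [-0.997, 0.081, -0.0], [0.0, -0.001, -1.0]]
ft_force: [-4.0, 3.4, 6.3]
grip_width: 0.0128
```

Contact came at the predicted seated height (0.1497 against 0.1496). Releasing and rising.

```bash
python3 -m crank '[0,0,0,0,0,0,30, 0,0,0,0,0,0,40, 0,0,0,0,0,0,50, 0,0,0,0,0,0,60, 0,0,0,0,0,0,80, 0,0,0,0,0,0,80, 0,0,0,0,0,0.005,80, 0,0,0,0,0,0.01,80, 0,0,0,0,0,0.02,80, 0,0,0,0,0,0.03,80, 0,0,0,0,0,0.03,80, 0,0,0,0,0,0.03,80, 0,0,0,-0.02,0,0.02,80, 0,0,0,-0.03,0,0,80, 0,0,0,-0.03,0,0,80, 0,0,0,-0.03,0,0,80, 0,0,0,-0.02,0,0,80, 0,0,0,0,0,0,80, 0,0,0,0,0,0,80]'
python3 - <<'E'
from m import *
s=get_image("scene");w=get_image("wrist");t=get_image("top")
for a,c,p in blobs(bl(t),[4*b for b in(380,125,430,185)],600):
    r=cv2.minAreaRect(p.astype(np.float32));print("top",a,np.round(r[1],0)/4,ray(t,uv(r[0]),.162).round(4))
cv2.imwrite("pics/f1.png",np.hstack([cv2.resize(s["frame"][160:280,150:300],(480,384),interpolation=2),cv2.resize(w["frame"][:,:],(320,384))])[...,::-1])
E
```

```text
time_s: 11.5
position: [0.4191, -0.2876, 0.2947]
tool_rot: [[-0.082, -0.997, 0.001], [-0.997, 0.082, -0.001], [0.001, -0.001, -1.0]]
ft_force: [0.2, -0.3, 0.2]
grip_width: 0.0686
top 1642 [25.  5.] [ 0.5467 -0.2851  0.162 ]
```

View pics/f1.png

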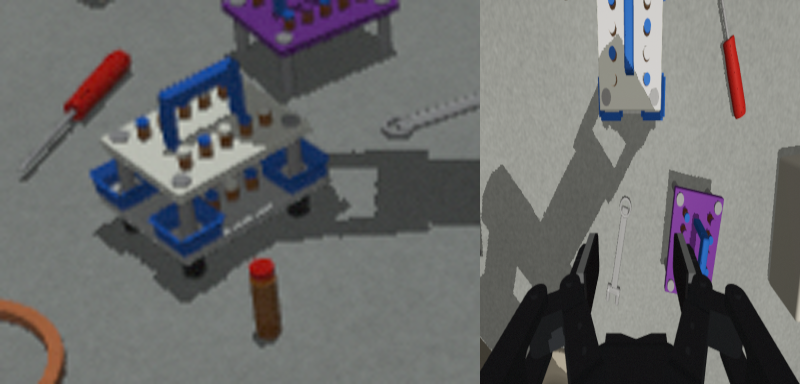

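The tier stands level with its posts in the cups (near post in its cup at ~(187,220)). The red-capped vial and the purple tier haven't moved, and the gripper is clear. Handing in.

```bash
python3 -c "
from rig import *
print(observe()['ft_force']);print(close_job())"
```

```text
[0.18582268 0.34434196 0.44080349]
the job is handed in; nothing more can be done
None
```

I lifted the white tier with the blue handle and carried it over the red-capped vial. I turned it about 5° to match the base's long side, lowered it into the four cups, let go and backed away. The job is handed in at about 11.6 s on the robot's clock; no verdict was reported.

**Last checks**
- **Seated height:** contact came at TCP height 0.1497 m, against 0.1496 m predicted for posts on the cup floors.
- **Position:** in the top view after release, the bar centre is at (0.547, -0.285) and the base centre measured earlier is (0.547, -0.288).
- **Final pictures:** the tier is level and the posts I could see are in their cups. The far post is hidden behind the deck, so I could not see that one directly.
- **Forces and surroundings:** the wrist readings I saw stayed under 10 N, and the gripper touches nothing. I did not move near the orange-handled tier, but took no final picture of it.

**Disagreements:** before the lift, the top and scene views differed by 4–5 mm on the base and about 7 mm on the tier. The wrist view gave values between or close to them, all well inside the cups' ±10 mm of play.

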